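# Hold the panel over the open project box

## Task

First swing the magnifier lamp's arm aside until its head is clear of the open project box, seen from above, with a few centimetres to spare, and leave it there. Then take the dark metal panel out of the clear tray by its handle, carry it over the things on the bench and hold it level about one centimetre above the box's rim, lined up with the box's edges (either way round), so that the wires underneath could be connected; the panel must never touch the box. Finish while still holding it there, motionless, and leave everything else on the bench, the box included, where it is.

Things in the scene. Friction and masses are not known exactly. Their poses are not given: they have to be found in the camera images.
- lamp_arm (a joint): hinge of the magnifier lamp's arm, in rad, about a vertical axis through point lamp_hinge. At 0 the arm points along the lamp foot's own -x (roughly towards the robot); growing values swing the head towards the robot's left (+y, clockwise seen from above). Range -1.3 to 1.3. It turns against light friction (about 1 N at the grip) and stays where it is left.
- lamp_hinge (a point): point on the lamp's hinge axis, at the top of its thin fixed column (20 mm thick, on a round foot 96 mm across), 200 mm above the bench.
- lamp_lens (a point): centre of the magnifier head: a flat white ring with a lens, 120 mm across and 22 mm thick (190 to 212 mm above the bench), 240 mm from the hinge axis.
- lamp_grip (a point): the grip of the lamp: an upright round black peg, 18 mm thick and 45 mm tall, on the head's rim on the side away from the hinge, 308 mm from the hinge axis. This point lies on its axis 236 mm above the bench, 19 mm below its top (255 mm); the head and its bracket lie below 212 mm.
- box: open-topped grey plastic project box with a circuit board inside, loose (0.6 kg): 100 mm along its x, 80 mm along its y, 55 mm high, walls 4 mm. Origin: centre of its underside, on the bench; z up.
- panel: loose dark metal panel, 100 mm along its x, 80 mm along its y, 4 mm thick, about 0.16 kg, lying flat in the tray with its handle up. The handle is a bright steel bar 10 mm wide (along x) and 12 mm high, 66 mm long along y, across the panel's middle on two end legs 8 mm wide; the bar's underside is 35 mm and its top 47 mm above the panel's underside. Origin: centre of the panel's underside.
- tray: fixed clear plastic tray in which the panel lies: 160 mm along its x, 140 mm along its y, 30 mm high, walls and floor 4 mm. Origin: centre of its underside.
- stand: fixed soldering-iron stand between tray and box: black base 90 mm (x) by 70 mm (y), with a steel cone 44 mm across reaching 100 mm above the bench at 18 mm along its +x, and a brass pad 38 mm high. Origin: centre of its underside.
- spool: loose spool of solder standing upright, 52 mm across, 50 mm high. Origin: centre of its underside.
- multimeter: loose multimeter lying flat, 150 mm along x, 75 mm along y, 42 mm high with its dial. Origin: centre of its underside.
- pliers: loose pliers lying flat, about 160 mm along x, 60 mm wide, 12 mm high. Origin near the middle of the underside.
- stripper: loose black wire stripper lying flat, about 190 mm along x, 90 mm wide, 20 mm high. Origin near the middle of the underside.
- screwdriver: loose screwdriver lying along its x, under 40 mm high. Origin on its underside.
- cup: loose white plastic cup, 60 mm across, 50 mm high. Origin: centre of its underside.
Not all that is in view belongs to the job. Leave any red look-alike of the box alone.

How it is judged:
On the way, in this order (a step that is already met when the one before it is completed fails the run):
1. the lamp's head is clear of the box (horizontal distance between lamp_lens and box above 0.125 m), for 0.2 s.
2. the panel is lifted out of the tray (height (world z) of panel above 0.045 m and contact force between the fingers and panel above 0.5 N and horizontal distance between lamp_lens and box above 0.12 m), for 0.2 s.
At the end, for the whole second after the job is handed in: The fingers hold the panel still and level (0.1 rad), underside 3 to 20 mm above the box's rim, centre within 8 mm and edges within 0.1 rad of the box's (either way round), not touching it; lens at least 120 mm sideways from the box's centre; box within 15 mm of its start (z of panel in the frame of box between 0.058 and 0.075 m and horizontal distance between panel and box below 0.008 m and angle between the x axis of panel and the x axis of box, either way round below 0.1 rad and angle between panel's own z axis and vertical below 0.1 rad and contact force between panel and box below 0.05 N and contact force between the fingers and panel above 0.5 N and linear speed of panel below 0.02 m/s and angular speed of panel below 0.2 rad/s and horizontal distance between lamp_lens and box above 0.12 m and angle between box's own z axis and vertical below 0.05 rad and distance of box from where it was at the start of the episode below 0.015 m); the arm keeps its last pose, push and grip.
It fails at once if the panel touches the box (contact force between panel and box above 0.3 N).
It fails at once if the box is pushed away (distance of box from where it was at the start of the episode above 0.015 m).
It fails at once if another thing on the bench is disturbed (moved over 25 mm) (distance of any of spool, multimeter, pliers, stripper, screwdriver, cup from where it was at the start of the episode above 0.025 m).
It also fails if it takes over 69 s, if anything falls off the work surface, if the arm or the gripper's body presses on something with over 40 N, if the wrist force passes 120 N, or if a joint passes its speed limit or range.

## Robot

A 6-joint arm with a two-finger parallel gripper is mounted at the origin on the work surface. World frame = base frame: x ahead of the robot, y to its left, z up, the work surface at z = 0. Lengths are in m, angles in rad, forces in N, time in s.
With the tool pointing down it reaches from about 0.225 to 0.875 m from the base axis. Payload 3.4 kg.
Tool frame: the origin (TCP) lies at the very end of the fingers, on their centre line; the grasp point (between the pads) lies 19 mm behind it; z points along the fingers, x is the direction in which the jaws open and shut, and the axes are right-handed (so a half turn about z gives the same grasp; the last joint's range is limited). The gripper opens to 85 mm and grips with 20 to 120 N. Pads are 22 mm wide; open, the fingers measure 114 mm over their backs; the gripper's body (76 mm by 85 mm) begins 54 mm behind the grasp point. The pads swing forward as they close: fully open they stand 13 mm farther back than shut.
Start: joints at [1.215, 0.276, 1.505, -0, 1.361, -0.121], TCP at [0.134, 0.559, 0.192] pointing down, gripper open.
Joint ranges: [-2.89, 2.89], [-0.75, 2.08], [0.22, 2.7], [-1.18, 4.32], [0.11, 2.71], [-2.7, 2.7]. Speed limits (rad/s): [2.57, 2.57, 3.14, 3.14, 3.14, 3.14].

## Interface

Orientations are given as a unit quaternion [w, x, y, z].
In Python, from rig import manip gives the robot as it stands. The module is installed in compiled form; this text tells all that it offers.
- The arm moves only by the tool move_arm, never from a script. Its argument "motion" is a list that holds one entry, the list of rows, each a list of 5 numbers: the opening, from 0 (shut) to 1 (fully open), then the shift along the tool's x, y, z scaled (see below), then the turn about the tool's z scaled (see below). A call has 1 to 5 rows; each row shifts and turns the commanded pose from where the row before left it, along the tool's axes as they then stand; what a row does not reach is not made up. The controller multiplies each number of a shift by 0.1 m and each number of a turn by pi rad. A row lasts 1/8 s, in which the tool goes at most 62.5 mm and 10.7 degrees, less where a joint would pass 70% of its speed; a pose out of reach is approached as far as the arm can. A call with a number of a shift or a turn outside -1 to 1 is refused whole. A call with a gripper value outside its range is refused whole. The fingers move at their own pace and stop on an object; "grip_force" is the grip in N (left out, the last holds). Time passes only in rows, so rows that do not move let the fingers close. It gives the time, the measured TCP pose, the force and the opening at its end, in the units of the state.
- manip.get_state(): the state, without advancing time (a new reading comes with each control period).
- manip.get_image(name): name is "side" or "top"; returns the picture (400x640x3 uint8, red, green, blue); there is no depth.
- manip.calibration(name): a dict with "mtx" (3x3 intrinsics, pixels), "R" (3x3) and "t" (3): a world point X has camera coordinates R X + t. Camera axes: x right, y down, z forward; pixel columns grow to the right and rows downward; lengths in m; the calibration is good to about 2 mm. A picture is of the moment at which its call begins. calibration takes no time and is no camera call.
- manip.sign_off(): hands the job in, once; it reports no verdict.
The state is a dict: "clock": time; "qpos": joint angles; "qd": joint speeds; "effort": joint torques, N m; "position": TCP position; "ee_rot": TCP orientation; "contact_force": force on the tool from outside, world axes, zero at the start; "moment": the same for the moment, N m; "width": finger opening in m.
Only numpy, scipy, OpenCV 4.12 (cv2) and the standard library are available. Lean on these libraries where they do the work, as an engineer would, in place of code of your own. Each camera call takes 0.05 s, during which the arm holds its last target. There are 200 camera calls.

## Working session

There is one attempt and no reset: what is moved stays moved. The work goes in short steps, Python scripts to look and compute and a tool call to move; the robot and the scene stay as the last step left them, time stands still between calls to the robot, and variables do not carry over. Pictures are saved under pics/ and viewed, about 8 in all and at most 12, crops included, and the job is handed in when it is done.

Besides the shell and the picture viewer there is one more tool, called as name([rows], argument=value, ...), one row to a line, values as JSON. move_arm: Moves the arm, as the interface text tells. Its arguments: {"type":"object","properties":{"motion":{"type":"array"},"grip_force":{"type":"number"}},"required":["motion"]}

```bash
mkdir -p pics
cat > h.py <<'E'
import numpy as np, cv2
from rig import manip
def cal(n):
    c=manip.calibration(n); return np.array(c["mtx"]),np.array(c["R"]),np.array(c["t"])
def ray(n,u,v):
    K,R,t=cal(n); d=R.T@np.linalg.solve(K,[u,v,1.]); return -R.T@t,d
def onz(n,u,v,z):
    o,d=ray(n,u,v); return o+d*(z-o[2])/d[2]
def proj(n,X):
    K,R,t=cal(n); p=K@(R@np.array(X,float)+t); return p[:2]/p[2]
def snap(n,f):
    im=manip.get_image(n); cv2.imwrite(f"pics/{f}.png",im[:,:,::-1]); return im
E
python3 - <<'E'
from h import *
snap("top","t0");snap("side","s0")
for n in("top","side"):
    print(n,-cal(n)[1].T@cal(n)[2],cal(n)[0][0,0])
print(manip.get_state())
E
```

```text
top [0.36523343 0.0141344  1.0743019 ] 381.0297790734095
side [ 0.0139866  -0.64361169  0.92418081] 464.2058275432976
{'clock': 0.1, 'qpos': array([ 1.21497823e+00,  2.76555048e-01,  1.50602292e+00, -7.37370602e-06,
        1.36071126e+00, -1.21000932e-01]), 'qd': array([ 0.00068928, -0.00221402, -0.0022688 ,  0.00027648,  0.00154609,
        0.0011174 ]), 'effort': array([ 7.73051142e-04, -4.17692149e+01, -2.46406353e+01, -4.84596683e-05,
        5.81167988e-03,  1.70911085e-05]), 'position': array([0.13359884, 0.55870083, 0.19070646]), 'ee_rot': array([ 4.44286705e-04,  7.85067763e-01,  6.19409306e-01, -7.22639940e-04]), 'contact_force': array([-0.08380963,  0.62378603, -0.28844291]), 'moment': array([-0.02573594,  0.01629021, -0.04260139]), 'width': 0.08546048898389669}
```

View pics/t0.png

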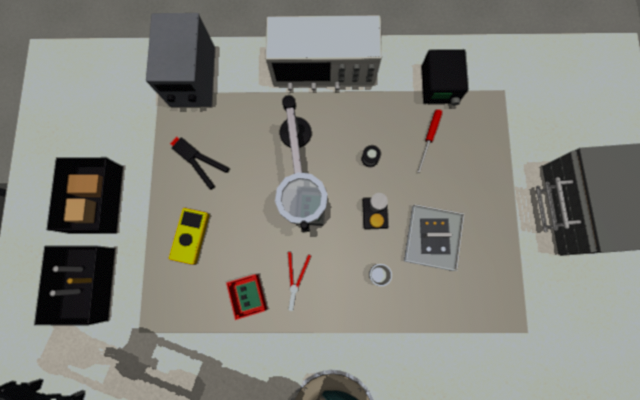

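View pics/s0.png

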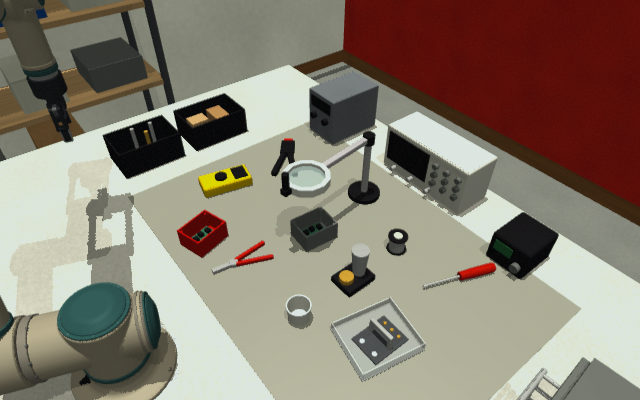

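Top view: lens ring at about (301,198), grip peg (305,226), hinge (290,102), grey box under the lens at about (312,205), and the tray with the panel at (435,238). The things that could be mistaken for the box are the red box (246,297) and the black bins (80,285) and (88,195). For the panel there are only the stand (375,213) and the tray (434,238). I choose the grey box under the lens and the dark plate with the bright bar in the clear tray, and check both in a close crop.

Run:
```python
from h import *
t=cv2.imread("pics/t0.png");s=cv2.imread("pics/s0.png")
r=lambda im,x,y,w,h,k:cv2.resize(im[y:y+h,x:x+w],None,fx=k,fy=k,interpolation=cv2.INTER_CUBIC)
a=np.hstack([r(t,265,165,80,60+15,5),r(t,395,195,80,75,5)])
b=np.hstack([r(s,270,130,114,64+10,3.5),r(s,325,295,114,74,3.5)])
b=np.hstack([r(s,270,185,80,44,5),r(s,325,300,110,60,400/110)])
b=b if b.shape[1]==800 else cv2.resize(b,(800,220))
cv2.imwrite("pics/c0.png",np.vstack([a,b]))
K=onz
print("peg top",onz("top",305,226,.236),"side peg",onz("side",285,184,.236))
print("lens",onz("top",301.5,198.5,.205),onz("side",307,176,.205))
print("hinge",onz("top",289.5,102,.22),onz("side",369,139,.22))
print("foot",onz("top",295,132,.01), onz("side",364,192,.01))
```

```text
Traceback (most recent call last):
ValueError: all the input array dimensions except for the concatenation axis must match exactly, but along dimension 0, the array at index 0 has size 220 and the array at index 1 has size 218
```

Run:
```python
from h import *
t=cv2.imread("pics/t0.png");s=cv2.imread("pics/s0.png")
r=lambda im,x,y,w,h,k:cv2.resize(im[y:y+h,x:x+w],None,fx=k,fy=k,interpolation=cv2.INTER_CUBIC)
a=np.hstack([r(t,265,170,80,70,5),r(t,395,200,80,70,5)])
b=np.hstack([r(s,275,202,80,50,5),r(s,325,295,100,50,4)[:,:] if 0 else cv2.resize(s[295:385,320:435],(400,250))])
cv2.imwrite("pics/c0.png",np.vstack([a,b]))
print("peg top",onz("top",305,226,.236),"side peg",onz("side",285,184,.236))
print("lens",onz("top",301.5,198.5,.205),onz("side",307,176,.205))
print("hinge",onz("top",289.5,102,.22),onz("side",369,139,.22))
print("foot",onz("top",295,132,.01), onz("side",364,192,.01))
```

```text
peg top [0.47010112 0.0595614  0.236     ] side peg [0.45984434 0.04595552 0.236     ]
lens [0.53840576 0.06979902 0.205     ] [0.53999331 0.06893728 0.205     ]
hinge [0.77181067 0.09956141 0.22      ] [0.75220957 0.07731911 0.22      ]
foot [0.77707084 0.1030406  0.01      ] [0.77199864 0.09677932 0.01      ]
```

View pics/c0.png

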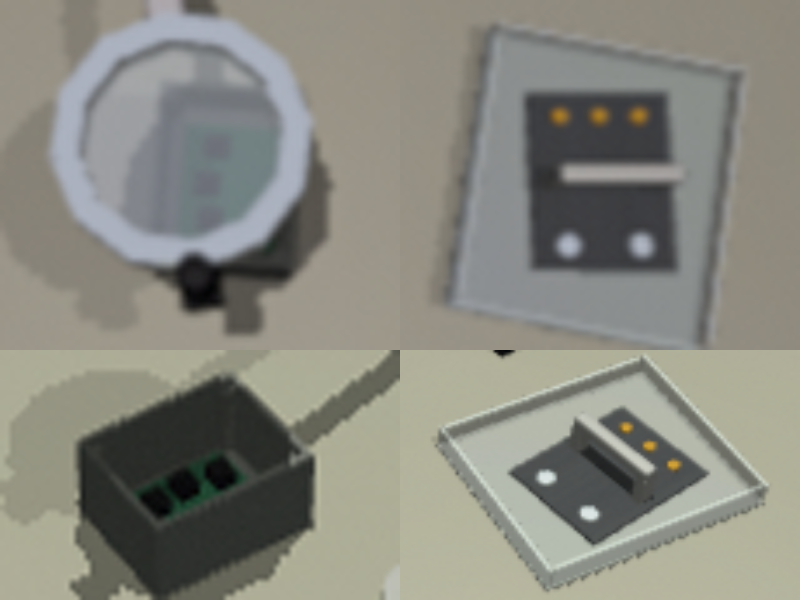

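```bash
cat >> h.py <<'E'
def quad(pts):
    # ordered 4 corners -> centre, direction of edges 0-1 & 1-2, lengths
    p=np.array(pts)[:,:2]; c=p.mean(0)
    a=(p[1]-p[0]+p[2]-p[3])/2; b=(p[2]-p[1]+p[3]-p[0])/2
    d=lambda v:round(float(np.degrees(np.arctan2(v[1],v[0]))),1)
    return c.round(4),d(a),d(b),np.linalg.norm(a).round(4),np.linalg.norm(b).round(4)
def tool():
    s=manip.get_state(); w,x,y,z=s["ee_rot"]
    from scipy.spatial.transform import Rotation as Ro
    return s,Ro.from_quat([x,y,z,w]).as_matrix()
def go(P,yaw):
    s,R=tool(); y0=np.degrees(np.arctan2(R[1,0],R[0,0])); dy=(yaw-y0+90)%180-90
    d=R.T@(np.array(P)-s["position"])
    print("pos",s["position"].round(4),"yaw",y0.round(1),"w",round(s["width"],4),"F",s["contact_force"].round(1),"t",s["clock"])
    print("shift units",(d*10).round(3),"turn units(total)",round(-dy/180,4),"turn deg",round(-dy,1))
E
python3 - <<'E'
from h import *
c=lambda n,x0,y0,k,pts,z:[onz(n,x0+x/k,y0+y/k,z) for x,y in pts]
print("box side",quad(c("side",275,202,5,[(80,90),(157,178),(313,107),(232,25)],.055)))
print("panel top",quad(c("top",395,200,5,[(127,93),(267,93),(278,270),(131,272)],.008)))
kx=400/115;ky=250/90
print("panel side",quad([onz("side",320+x/kx,295+y/ky,.008) for x,y in[(110,122),(195,195),(308,122),(222,57)]]))
h=c("top",395,200,5,[(160,173),(285,173)],.051); print("bar top",h,(h[0]+h[1])/2)
h=[onz("side",320+x/kx,295+y/ky,.051) for x,y in[(181,69),(248,120)]];print("bar side",(h[0]+h[1])/2,h)
go([.46,.06,.3],90)
E
```

```text
box side (array([0.5489, 0.0522]), -94.5, -5.8, np.float64(0.0768), np.float64(0.0965))
panel top (array([ 0.4689, -0.2916]), -89.7, 179.2, np.float64(0.0798), np.float64(0.0994))
panel side (array([ 0.4669, -0.2934]), -89.9, 0.4, np.float64(0.0788), np.float64(0.0996))
bar top [array([ 0.46915496, -0.25778762,  0.051     ]), array([ 0.46899348, -0.32447875,  0.051     ])] [ 0.46907422 -0.29113318  0.051     ]
bar side [ 0.46520813 -0.29361991  0.051     ] [array([ 0.46459621, -0.26432755,  0.051     ]), array([ 0.46582004, -0.32291227,  0.051     ])]
pos [0.1336 0.5587 0.1907] yaw 76.5 w 0.0855 F [-0.1  0.6 -0.3] t 0.1
shift units [-4.093  4.335 -1.087] turn units(total) -0.0747 turn deg -13.5
```

move_arm([
  [[0.5,-0.339,0.368,-0.116,0],[0.5,-0.339,0.368,-0.116,0],[0.5,-0.339,0.368,-0.116,0],[0.5,-0.339,0.368,-0.116,0],[0.5,-0.339,0.368,-0.116,0]],
], grip_force=20)

```text
clock: 0.72
position: [0.2738, 0.35, 0.2496]
ee_rot: [0.0, 0.785, 0.62, -0.0]
contact_force: [1.0, 0.2, -0.5]
width: 0.0423
```

move_arm([
  [[0.5,-0.339,0.368,-0.116,0],[0.5,-0.339,0.368,-0.116,0],[0.5,-0.339,0.368,-0.116,0],[0.5,-0.339,0.368,-0.116,0],[0.5,-0.339,0.368,-0.116,0]],
])

```text
clock: 1.35
position: [0.4133, 0.1424, 0.3076]
ee_rot: [-0.0, 0.785, 0.619, -0.0]
contact_force: [-0.2, 0.1, 0.3]
width: 0.043
```

move_arm([
  [[0.5,-0.339,0.368,-0.116,0],[0.5,-0.339,0.368,-0.116,0],[0.5,0,0,0,-0.058],[0.5,0,0,0,-0.058],[0.5,0,0,0,0]],
])

```text
clock: 1.98
position: [0.4684, 0.0607, 0.3302]
ee_rot: [-0.0, 0.661, 0.751, -0.0]
contact_force: [-0.5, 1.6, -0.1]
width: 0.0429
```

Run:
```python
from h import *
go([.469,.0605,.222],97.5)
```

```text
pos [0.4684 0.0607 0.3302] yaw 97.3 w 0.0429 F [-0.5  1.6 -0.1] t 1.975
shift units [-0.003  0.007  1.082] turn units(total) -0.0012 turn deg -0.2
```

move_arm([
  [[0.5,0,0,0.27,0],[0.5,0,0,0.27,0],[0.5,0,0,0.27,0],[0.5,0,0,0.27,0],[0.5,0,0,0,0]],
])

```text
clock: 2.6
position: [0.4667, 0.0611, 0.2208]
ee_rot: [-0.002, 0.661, 0.751, -0.002]
contact_force: [-0.4, 0.2, 0.4]
width: 0.0427
```

Run:
```python
from h import *
t=snap("top","t1");s=snap("side","s1")
r=lambda im,p,w,h,k:cv2.resize(im[p[1]-h//2:p[1]+h//2,p[0]-w//2:p[0]+w//2],None,fx=k,fy=k,interpolation=cv2.INTER_CUBIC)[:,:,::-1]
cv2.imwrite("pics/c1.png",np.hstack([r(t,(305,215),100,100,4),r(s,(290,175),100,100,4)]))
go([.469,.0605,.222],97.5)
```

```text
pos [0.469  0.061  0.2233] yaw 97.4 w 0.0424 F [ 0.6 -0.   0.5] t 2.7
shift units [-0.005 -0.     0.013] turn units(total) -0.0007 turn deg -0.1
```

View pics/c1.png

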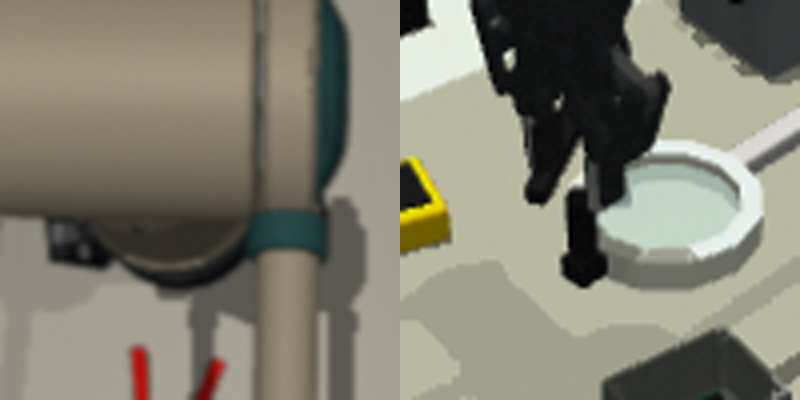

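Run:
```python
from h import *
for X in [(.469,.0605,.255),(.469,.0605,.236),(.469,.0605,.212),(.469,.061,.223),(.469,.061+.026,.23),(.469,.061-.026,.23)]:
    u=proj("side",X); print(X,u.round(1),"crop",(400+(u[0]-240)*4).round(),((u[1]-125)*4).round(), proj("top",X).round(1))
```

```text
(0.469, 0.0605, 0.255) [284.2 172.9] crop 577.0 191.0 [304.1 225.4]
(0.469, 0.0605, 0.236) [284.6 179.3] crop 579.0 217.0 [304.6 226.5]
(0.469, 0.0605, 0.212) [285.1 187.1] crop 580.0 248.0 [305.1 227.8]
(0.469, 0.061, 0.223) [284.8 183.4] crop 579.0 234.0 [304.7 227.2]
(0.469, 0.087, 0.23) [278.3 175.6] crop 553.0 202.0 [292.8 226.9]
(0.469, 0.035, 0.23) [291.1 186.9] crop 604.0 247.0 [316.2 226.8]
```

Run:
```python
from h import *
s=cv2.imread("pics/s1.png")
im=cv2.resize(s[130:205,250:340],None,fx=8,fy=8,interpolation=cv2.INTER_CUBIC)
im=cv2.convertScaleAbs(im,alpha=2.2,beta=20)
cv2.imwrite("pics/c2.png",im)
for z in(.225,.235,.245):
  for u in[(274.5,174),(291.5,176.5)]: print(z,u,onz("side",*u,z).round(4))
```

```text
0.225 (274.5, 174) [0.4685 0.1028 0.225 ]
0.225 (291.5, 176.5) [0.4951 0.0702 0.225 ]
0.235 (274.5, 174) [0.462  0.0921 0.235 ]
0.235 (291.5, 176.5) [0.4882 0.06   0.235 ]
0.245 (274.5, 174) [0.4555 0.0814 0.245 ]
0.245 (291.5, 176.5) [0.4813 0.0498 0.245 ]
```

View pics/c2.png

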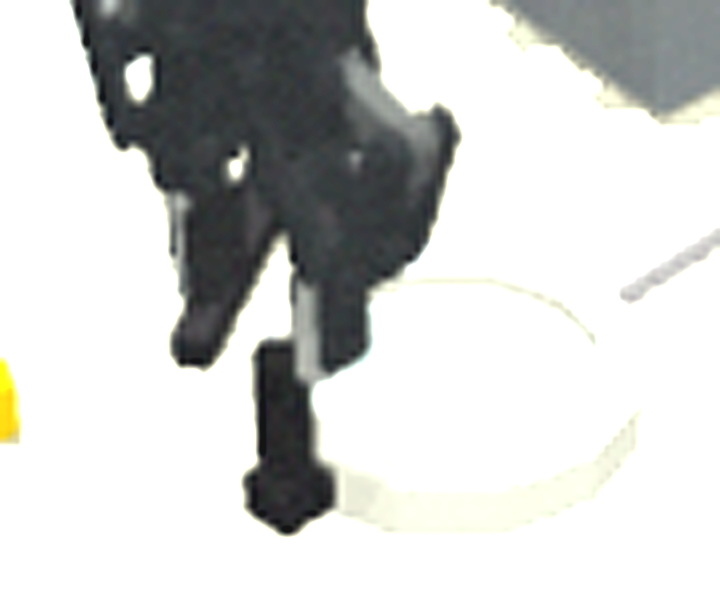

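The side crop shows the peg top at (284,173) between the finger tips at (274,175) and (291,177). The tips sit high on the peg, so I'll narrow the jaws (which brings the pads forward) and check again.

move_arm([
  [[0.28,0,0,0,0],[0.28,0,0,0.03,0],[0.28,0,0,0,0]],
])

```text
clock: 3.08
position: [0.4687, 0.0609, 0.2199]
ee_rot: [0.0, 0.66, 0.751, 0.0]
contact_force: [-0.7, -0.2, 0.7]
width: 0.0237
```

Run:
```python
from h import *
s=snap("side","s2")[:,:,::-1]
im=cv2.resize(s[130:205,250:340],None,fx=8,fy=8,interpolation=cv2.INTER_CUBIC)
cv2.imwrite("pics/c3.png",cv2.convertScaleAbs(im,alpha=2.2,beta=20))
go([.469,.0605,.222],97.5)
```

```text
pos [0.4687 0.0609 0.2199] yaw 97.4 w 0.024 F [-0.6  0.5  0.2] t 3.125
shift units [-0.004  0.003 -0.021] turn units(total) -0.0005 turn deg -0.1
```

View pics/c3.png

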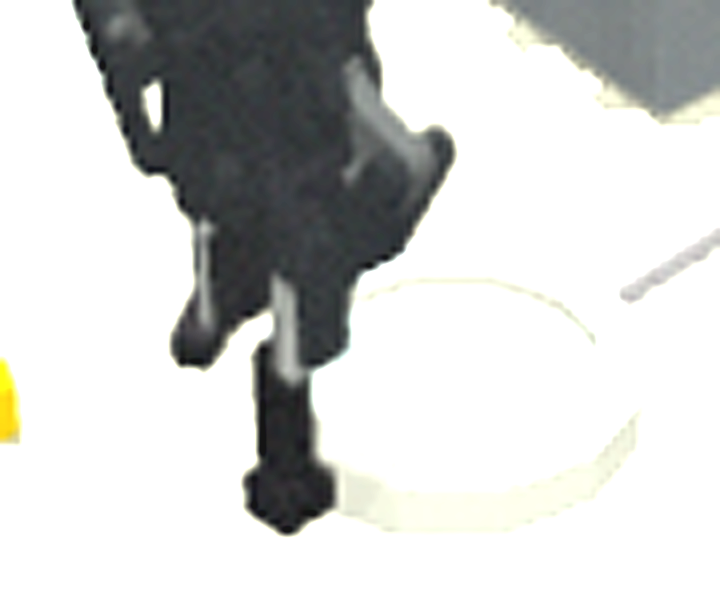

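move_arm([
  [[0.28,0.268,0.012,0,0.0278],[0.28,0.268,0.012,0,0.0278],[0.28,0.268,0.012,0,0.0278],[0.28,0,0,0,0]],
])

```text
clock: 3.62
position: [0.4689, 0.1423, 0.2197]
ee_rot: [-0.0, 0.751, 0.66, 0.0]
contact_force: [-0.4, -0.5, -0.3]
width: 0.0239
```

Run:
```python
from h import *
s=snap("side","s3")[:,:,::-1]
cv2.imwrite("pics/c4.png",cv2.resize(s[100:260,200:400],None,fx=4,fy=3.75))
a=-.1286+np.radians(15)
print(.7745-.308*np.cos(a),.1+.308*np.sin(a)); go([.7745-.308*np.cos(a),.1+.308*np.sin(a),.22],82.4)
```

```text
0.4692282425392174 0.14090420634611014
pos [0.4688 0.1413 0.2197] yaw 82.6 w 0.0236 F [ 0.6 -0.  -0.2] t 3.675
shift units [-0.003  0.005 -0.003] turn units(total) 0.0009 turn deg 0.2
```

View pics/c4.png

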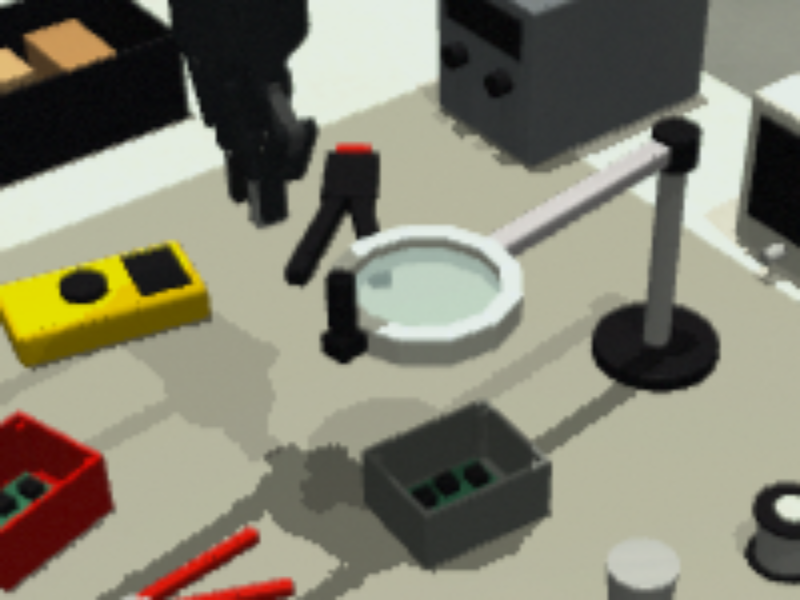

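Run:
```python
from h import *
for z in(.22,.23,.24,.25,.26): print(z,proj("side",[.4688,.1413,z]).round(1),onz("side",267,158.5,z).round(4))
t=snap("top","t3")[:,:,::-1]
s=cv2.imread("pics/s3.png")
a=cv2.resize(s[110:170,235:285],None,fx=8,fy=8,interpolation=cv2.INTER_CUBIC)
a=cv2.convertScaleAbs(a,alpha=2.2,beta=20)
b=cv2.resize(t[170:250,240:290],(300,480))
cv2.imwrite("pics/c5.png",np.hstack([a,b]))
```

```text
0.22 [265.9 167.7] [0.4916 0.1709 0.22  ]
0.23 [265.6 164.5] [0.4848 0.1593 0.23  ]
0.24 [265.3 161.2] [0.478  0.1477 0.24  ]
0.25 [265.  157.9] [0.4713 0.1362 0.25  ]
0.26 [264.6 154.5] [0.4645 0.1246 0.26  ]
```

View pics/c5.png

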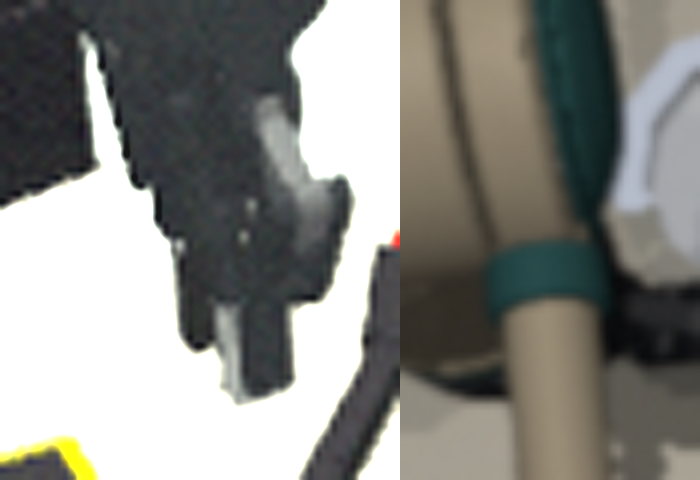

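Run:
```python
from h import *
for z in(.192,.205,.22,.235): print(z,proj("side",[.1336,.5587,z]).round(1))
s=cv2.imread("pics/s0.png")
a=cv2.resize(s[90:150,35:95],None,fx=8,fy=8,interpolation=cv2.INTER_CUBIC)
cv2.imwrite("pics/c6.png",cv2.convertScaleAbs(a,alpha=2.2,beta=20))
```

```text
0.192 [ 75.  147.1]
0.205 [ 73.3 143.1]
0.22 [ 71.2 138.3]
0.235 [ 69.2 133.5]
```

View pics/c6.png

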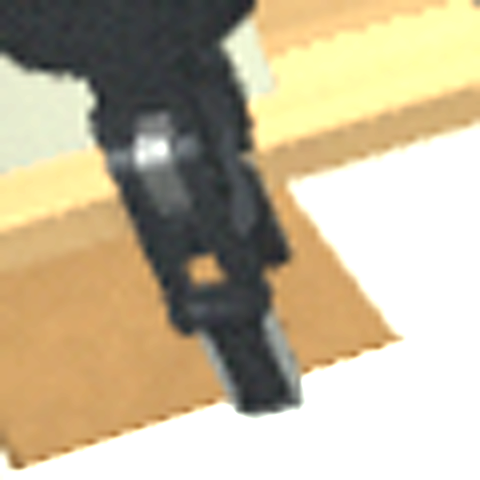

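Run:
```python
from h import *
s,R=tool(); P=s["position"]
def corners(P,R,g,zs):
  for z in zs:
    for side in(-1,1):
      print("back",z,"side",side,[proj("side",P+R@[side*a,b,-z]).round(1).tolist() for a,b in[(g,-.011),(g,.011),(g+.0145,.011),(g+.0145,-.011)]])
corners(P,R,.012,(.004,.02,.035))
print("seen near (265,160)-(271.6,157.5), far (259.4,153)")
from scipy.spatial.transform import Rotation as Ro
R0=Ro.from_quat([.785,.619,0,0]).as_matrix()
print("start");corners(np.array([.1336,.5587,.1907]),R0,.0427,(.013,.03,.045))
print("seen near (65,141)-(72.5,140.5)")
```

```text
back 0.004 side -1 [[263.9, 170.7], [272.1, 167.9], [274.8, 171.1], [266.6, 174.0]]
back 0.004 side 1 [[259.7, 165.4], [267.8, 162.7], [265.2, 159.6], [257.1, 162.3]]
back 0.02 side -1 [[263.4, 165.5], [271.7, 162.6], [274.4, 165.8], [266.1, 168.7]]
back 0.02 side 1 [[259.1, 160.2], [267.3, 157.5], [264.7, 154.4], [256.6, 157.1]]
back 0.035 side -1 [[262.9, 160.4], [271.3, 157.6], [274.0, 160.8], [265.6, 163.7]]
back 0.035 side 1 [[258.6, 155.2], [266.9, 152.5], [264.2, 149.4], [256.0, 152.1]]
seen near (265,160)-(271.6,157.5), far (259.4,153)
start
back 0.013 side -1 [[70.0, 153.2], [79.1, 151.1], [79.5, 154.2], [70.3, 156.3]]
back 0.013 side 1 [[68.0, 136.1], [76.7, 134.2], [76.4, 131.5], [67.7, 133.3]]
back 0.03 side -1 [[67.6, 147.8], [76.8, 145.8], [77.2, 148.8], [67.9, 150.9]]
back 0.03 side 1 [[65.7, 130.8], [74.5, 128.9], [74.2, 126.2], [65.4, 128.0]]
back 0.045 side -1 [[65.4, 143.0], [74.7, 140.9], [75.1, 144.0], [65.8, 146.0]]
back 0.045 side 1 [[63.7, 126.0], [72.5, 124.1], [72.2, 121.4], [63.4, 123.3]]
seen near (65,141)-(72.5,140.5)
```

The fingers passed above the peg: it stayed at about (285,180) px. In both the start and current images the visible finger ends lie about 36 mm higher than the stated TCP. I'll raise, go back and descend deeper, watching the force.

move_arm([
  [[0.5,0,0,-0.3,0],[0.5,-0.4,0.04,0,0],[0.5,-0.407,0.036,0,0],[0.5,0,0,0,-0.042],[0.5,0,0,0,-0.0413]],
])

```text
clock: 4.35
position: [0.4654, 0.0583, 0.2498]
ee_rot: [0.0, 0.659, 0.752, -0.0]
contact_force: [-0.3, 0.5, 0.7]
width: 0.0426
```

move_arm([
  [[0.5,0,0,0.2,0],[0.5,0,0,0.15,0],[0.5,0,0,0.1,0],[0.5,0,0,0,0]],
])

```text
clock: 4.85
position: [0.4651, 0.0599, 0.2039]
ee_rot: [-0.001, 0.66, 0.751, -0.001]
contact_force: [-0.4, -0.1, 0.0]
width: 0.0427
```

Run:
```python
from h import *
go([.466,.0605,.188],97.5)
```

```text
pos [0.4651 0.0599 0.2039] yaw 97.4 w 0.0427 F [-0.4 -0.1  0. ] t 4.85
shift units [0.004 0.009 0.159] turn units(total) -0.0005 turn deg -0.1
```

move_arm([
  [[0.5,0,0,0.07,0],[0.5,0,0,0.07,0],[0.5,0,0,0,0],[0.28,0,0,0,0],[0.28,0,0,0,0]],
])

```text
clock: 5.48
position: [0.4659, 0.0602, 0.1909]
ee_rot: [0.0, 0.66, 0.751, 0.0]
contact_force: [-0.9, -0.8, 0.3]
width: 0.0239
```

Run:
```python
from h import *
s=snap("side","s5")[:,:,::-1]
im=cv2.resize(s[130:205,250:340],None,fx=8,fy=8,interpolation=cv2.INTER_CUBIC)
cv2.imwrite("pics/c7.png",cv2.convertScaleAbs(im,alpha=3,beta=20))
go([.466,.0605,.188],97.5)
```

```text
pos [0.4659 0.0602 0.1909] yaw 97.4 w 0.0241 F [-0.2  0.   0.1] t 5.525
shift units [0.003 0.001 0.029] turn units(total) -0.0005 turn deg -0.1
```

View pics/c7.png

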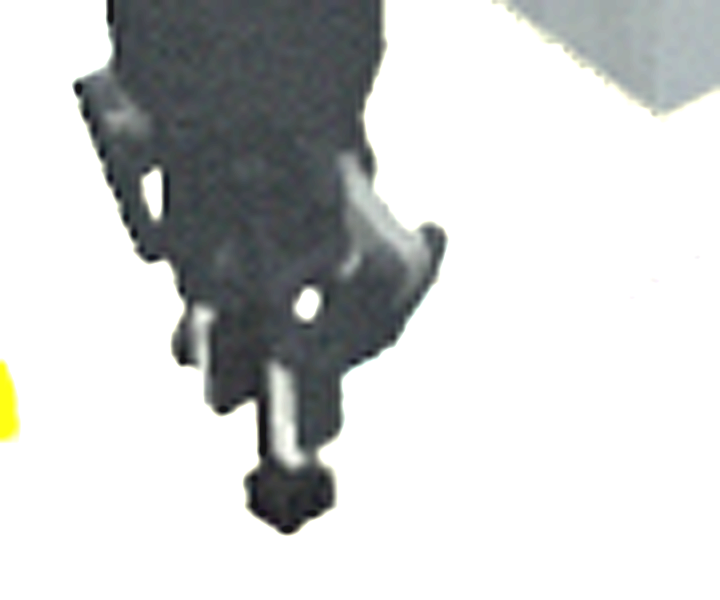

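The near finger now stands in front of the peg with its tip at about (286,188) px, so the jaws straddle it. Swinging the lamp along the arc.

move_arm([
  [[0.28,0.268,0.012,0,0.0278],[0.28,0.268,0.012,0,0.0278],[0.28,0.268,0.012,0,0.0278],[0.28,0.268,0.012,0,0.0278],[0.28,0.268,0.012,0,0.0278]],
])

```text
clock: 6.15
position: [0.4773, 0.1932, 0.1909]
ee_rot: [0.0, 0.808, 0.589, -0.0]
contact_force: [0.5, -1.2, 1.0]
width: 0.0241
```

move_arm([
  [[0.28,0.268,0.012,0,0.0278],[0.28,0.268,0.012,0,0.0278],[0.28,0.268,0.012,0,0.0278],[0.28,0.268,0.012,0,0.0278],[0.28,0.268,0.012,0,0.0278]],
])

```text
clock: 6.78
position: [0.5443, 0.3084, 0.1907]
ee_rot: [-0.0, 0.916, 0.401, -0.001]
contact_force: [-1.0, -0.8, 1.0]
width: 0.0238
```

move_arm([
  [[0.28,0,0,0,0],[0.5,0,0,0,0],[0.5,0,0,-0.3,0],[0.5,0,0,-0.5,0],[0.5,0,0,-0.5,0]],
])

```text
clock: 7.4
position: [0.5436, 0.3065, 0.3222]
ee_rot: [0.0, 0.916, 0.402, -0.0]
contact_force: [0.4, 0.1, 0.3]
width: 0.0427
```

Run:
```python
from h import *
go([.3,-.05,.32],0)
t=snap("top","t6")[:,:,::-1];s=snap("side","s6")[:,:,::-1]
cv2.imwrite("pics/c8.png",np.vstack([cv2.resize(t[60:320,150:490],(630,482))[:482],cv2.resize(s[100:200,150:420],(630,118))]) if 0 else np.hstack([cv2.resize(t[90:320,200:400],(400,460)),cv2.resize(s[100:330,200:400],(400,460))]))
```

```text
pos [0.5436 0.3065 0.3222] yaw 47.4 w 0.0427 F [0.4 0.1 0.3] t 7.4
shift units [-4.273  0.622  0.026] turn units(total) 0.2632 turn deg 47.4
```

View pics/c8.png

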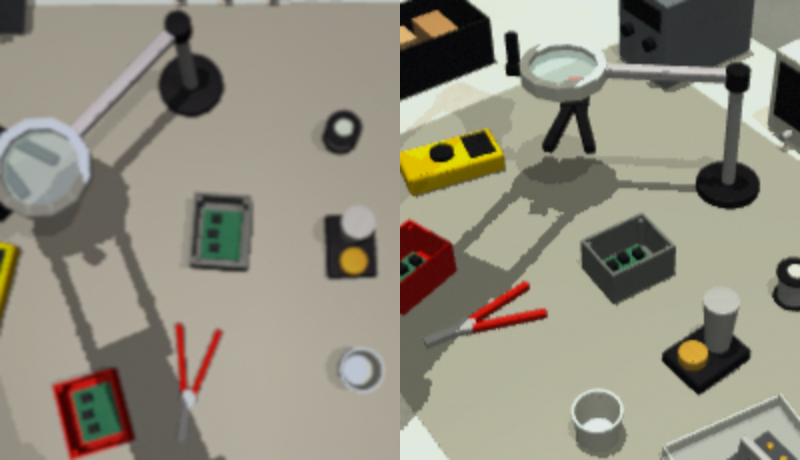

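Top crop: lens now at about (222,174) px, well clear of the box (rim corners about (297,186) to (324,225)), and nothing else moved. Next the box rim pose from both views, and the panel refined.

Run:
```python
from h import *
t=cv2.imread("pics/t6.png");s=cv2.imread("pics/s6.png")
print("lens",onz("top",222,174,.205))
def blob(im,x,y,w,h,f):
    g=im[y:y+h,x:x+w].astype(int); m=f(g).astype(np.uint8)
    cs,_=cv2.findContours(m,cv2.RETR_EXTERNAL,cv2.CHAIN_APPROX_NONE); c=max(cs,key=cv2.contourArea)
    hl=cv2.convexHull(c); 
    for e in np.linspace(1,8,30):
        q=cv2.approxPolyDP(hl,e,True)
        if len(q)<=4: break
    return m,q[:,0]+[x,y],cv2.contourArea(c)
g=cv2.cvtColor(t,cv2.COLOR_BGR2GRAY)
# horizontal/vertical profiles through box
print("row 205:",g[205,285:335].tolist());print("col 310:",g[175:240,310].tolist())
print("col 302:",g[178:235,302].tolist());print("row 192:",g[190,288:332].tolist());print("row 220",g[220,288:332].tolist())
m,q,a=blob(t,410,205,50,60,lambda g:g.max(2)<85); print("panel",q.tolist(),a)
c=lambda n,x0,y0,k,pts,z:[onz(n,x0+x/k,y0+y/k,z) for x,y in pts]
print("box top",quad(c("top",200,90,2,[(195,192),(252,195),(248,270),(190,267)],.055)))
print("box side",quad(c("side",200,100,2,[(182,250),(219,273+20-19),(275,257),(242,214)],.055)))
```

```text
lens [0.59814571 0.25828807 0.205     ]
row 205: [164, 165, 164, 164, 166, 164, 158, 148, 145, 142, 131, 104, 62, 61, 87, 107, 97, 83, 68, 50, 45, 46, 45, 50, 66, 84, 88, 89, 89, 87, 88, 88, 87, 84, 79, 87, 101, 106, 110, 104, 96, 125, 159, 167, 166, 166, 166, 166, 166, 166]
col 310: [162, 162, 162, 162, 163, 163, 162, 163, 162, 163, 161, 146, 118, 73, 38, 35, 63, 103, 117, 115, 98, 79, 61, 54, 54, 54, 62, 81, 87, 85, 84, 83, 84, 84, 86, 86, 82, 74, 78, 82, 83, 83, 86, 82, 82, 108, 117, 101, 61, 58, 114, 156, 167, 168, 169, 169, 169, 168, 169, 169, 169, 169, 169, 169, 169]
col 302: [162, 163, 162, 162, 162, 163, 163, 158, 128, 83, 48, 35, 40, 64, 85, 104, 109, 101, 96, 92, 91, 91, 90, 90, 90, 89, 85, 83, 84, 82, 81, 85, 87, 86, 86, 86, 86, 85, 85, 86, 88, 96, 114, 113, 79, 45, 81, 147, 167, 168, 168, 168, 168, 168, 169, 169, 168]
row 192: [163, 164, 163, 164, 157, 147, 144, 142, 132, 107, 80, 74, 64, 45, 40, 45, 42, 42, 40, 38, 36, 35, 35, 33, 32, 32, 32, 32, 34, 34, 33, 34, 42, 72, 100, 105, 107, 122, 143, 161, 164, 164, 163, 163]
row 220 [167, 165, 159, 149, 145, 140, 128, 115, 110, 107, 98, 98, 107, 112, 114, 112, 112, 111, 111, 109, 107, 107, 108, 109, 109, 109, 108, 104, 96, 88, 79, 93, 112, 116, 112, 110, 125, 160, 169, 167, 168, 168, 168, 168]
panel [[446, 219], [449, 252], [422, 252], [421, 219]] 749.5
box top (array([0.5493, 0.0544]), -93.2, 176.8, np.float64(0.0784), np.float64(0.1038))
box side (array([0.5447, 0.0442]), -91.8, -4.6, np.float64(0.0781), np.float64(0.0914))
```

move_arm([
  [[0.6,0,0,0,0.0526],[0.6,0,0,0,0.0526],[0.6,0,0,0,0.0526],[0.6,0,0,0,0.0526],[0.6,0,0,0,0.0528]],
])

```text
clock: 8.12
position: [0.5437, 0.3066, 0.3203]
ee_rot: [0.0, 1.0, -0.003, -0.001]
contact_force: [-0.1, 0.2, 0.1]
width: 0.0513
```

move_arm([
  [[0.6,-0.068,0.545,0,0],[0.6,-0.068,0.545,0,0],[0.6,-0.068,0.545,0,0],[0.6,-0.068,0.545,0,0],[0.6,-0.068,0.545,0,0]],
])

```text
clock: 8.75
position: [0.5088, 0.0331, 0.3204]
ee_rot: [0.0, 1.0, 0.0, -0.0]
contact_force: [0.4, -1.2, -0.1]
width: 0.0512
```

move_arm([
  [[0.6,-0.068,0.545,0,0],[0.6,-0.068,0.545,0,0],[0.6,-0.068,0.545,0,0],[0.6,-0.068,0.545,0,0],[0.6,-0.068,0.545,0,0]],
])

```text
clock: 9.38
position: [0.4747, -0.2387, 0.3204]
ee_rot: [-0.0, 1.0, -0.0, -0.0]
contact_force: [0.5, -0.6, -1.1]
width: 0.0511
```

move_arm([
  [[0.6,-0.068,0.545,0,0],[0.6,0,0,0,0]],
])

```text
clock: 9.62
position: [0.4676, -0.2951, 0.3193]
ee_rot: [0.0, 1.0, -0.003, -0.001]
contact_force: [0.2, 0.5, -0.4]
width: 0.0512
```

Run:
```python
from h import *
print("box centre",onz("top",310.4,204.4,.055))
print("panel",quad([onz("top",u,v,.008) for u,v in [(420.7,218.5),(446.5,218.5),(449.5,252.5),(421.7,252.5)]]))
go([.468,-.2925,.02],0)
```

```text
box centre [0.55182888 0.05503935 0.055     ]
panel (array([ 0.4713, -0.2902]), -90.1, -179.8, np.float64(0.0745), np.float64(0.095))
pos [ 0.4676 -0.2951  0.3193] yaw -0.3 w 0.0512 F [ 0.2  0.5 -0.4] t 9.625
shift units [ 0.011 -0.027  2.993] turn units(total) -0.0017 turn deg -0.3
```

move_arm([
  [[0.6,0.01,-0.025,0.5,0],[0.6,0,0,0.5,0],[0.6,0,0,0.5,0],[0.6,0,0,0.5,0],[0.6,0,0,0,0]],
])

```text
clock: 10.25
position: [0.4672, -0.2856, 0.1173]
ee_rot: [-0.003, 1.0, 0.0, -0.004]
contact_force: [0.3, 1.1, 0.7]
width: 0.0513
```

move_arm([
  [[0.6,0,0,0.3,0],[0.6,0,0,0.3,0],[0.6,0,0,0.2,0],[0.6,0,0,0,0],[0.6,0,0,0,0]],
])

```text
clock: 10.88
position: [0.4721, -0.29, 0.0429]
ee_rot: [0.001, 1.0, 0.0, 0.002]
contact_force: [0.0, 0.4, 0.4]
width: 0.0513
```

Run:
```python
from h import *
s=snap("side","s7")[:,:,::-1]
S,R=tool();P=S["position"]
go([.469,-.2925,-.013],0)
im=cv2.resize(s[240:390,310:450],None,fx=4,fy=4,interpolation=cv2.INTER_CUBIC)
cv2.imwrite("pics/c9.png",cv2.convertScaleAbs(im,alpha=1.8,beta=10))
# bright bar / dark finger numeric: print predicted finger corners for back .037/.045
for b in(.0,.037,.045): print(b,[proj("side",P+R@[sd*(.0255+o),w,-b]).round(1).tolist() for sd in(-1,1) for o,w in((0,-.011),(.0145,-.011),(0,.011))])
```

```text
pos [ 0.4721 -0.2901  0.0428] yaw 0.0 w 0.0511 F [ 0.4  0.1 -0.1] t 10.925
shift units [-0.033  0.023  0.558] turn units(total) 0.0001 turn deg 0.0
0.0 [[370.3, 331.0], [365.3, 334.6], [377.3, 338.0], [387.2, 318.5], [391.9, 315.1], [394.2, 325.3]]
0.037 [[371.6, 321.3], [366.5, 325.0], [378.8, 328.5], [388.9, 308.8], [393.7, 305.3], [396.2, 315.6]]
0.045 [[371.9, 319.2], [366.8, 322.9], [379.1, 326.3], [389.3, 306.6], [394.1, 303.2], [396.6, 313.5]]
```

View pics/c9.png

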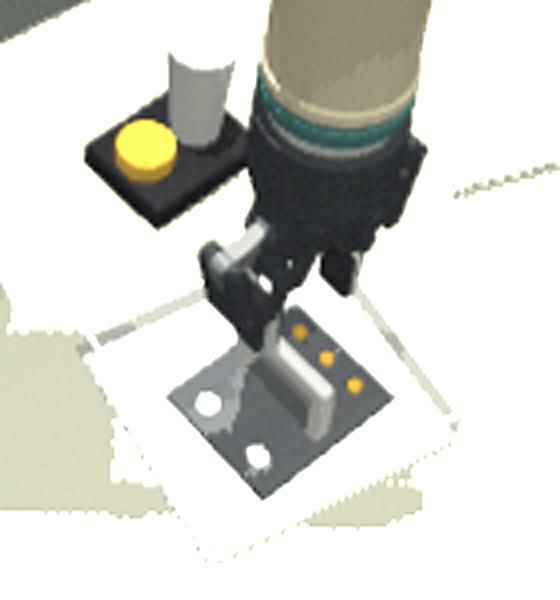

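Side crop: finger ends at (374,327) and (396,313), about 36 mm above the handle (centre about (382,329)), one each side of it along x. This confirms that the finger ends are about 37 mm above the reported TCP. I've used all 12 views, so the remaining checks are numeric. Descending, with force watch.

move_arm([
  [[0.6,-0.03,0.023,0.15,0],[0.6,0,0,0.15,0],[0.6,0,0,0.1,0],[0.6,0,0,0,0]],
])

```text
clock: 11.42
position: [0.4668, -0.2908, -0.0008]
ee_rot: [-0.001, 1.0, -0.0, -0.001]
contact_force: [-0.2, 0.1, 0.5]
width: 0.0515
```

move_arm([
  [[0.6,0,0,0.08,0],[0.6,0,0,0.07,0],[0.6,0,0,0,0]],
])

```text
clock: 11.8
position: [0.4673, -0.2911, -0.0149]
ee_rot: [-0.0, 1.0, -0.0, -0.0]
contact_force: [-0.2, -0.1, 0.1]
width: 0.0512
```

Run:
```python
from h import *
go([.469,-.2925,-.013],0)
```

```text
pos [ 0.4673 -0.2911 -0.0149] yaw -0.0 w 0.0512 F [-0.2 -0.1  0.1] t 11.8
shift units [ 0.017  0.014 -0.019] turn units(total) -0.0 turn deg -0.0
```

move_arm([
  [[0,0,0,0,0],[0,0,0,0,0],[0,0,0,0,0],[0,0,0,0,0],[0,0,0,0,0]],
], grip_force=50)

```text
clock: 12.42
position: [0.4683, -0.2918, -0.0139]
ee_rot: [0.0, 1.0, -0.0, 0.001]
contact_force: [0.5, 0.5, 3.9]
width: 0.009
```

move_arm([
  [[0,0,0,0,0],[0,0,0,0,0]],
])

```text
clock: 12.68
position: [0.4683, -0.2918, -0.0139]
ee_rot: [0.0, 1.0, -0.0, 0.001]
contact_force: [1.4, 0.1, 4.6]
width: 0.0089
```

Run:
```python
from h import *
go([.469,-.2925,-.013],0); print(tool()[0]["moment"])
```

```text
pos [ 0.4683 -0.2918 -0.0139] yaw -0.0 w 0.0089 F [1.4 0.1 4.6] t 12.675
shift units [ 0.007  0.007 -0.009] turn units(total) -0.0001 turn deg -0.0
[ 0.08187994 -0.09292937  0.01162914]
```

move_arm([
  [[0,0,0,-0.2,0],[0,0,0,-0.4,0],[0,0,0,-0.4,0],[0,0,0,-0.4,0],[0,0,0,-0.4,0]],
])

```text
clock: 13.3
position: [0.4665, -0.2907, 0.1656]
ee_rot: [-0.001, 1.0, -0.0, -0.001]
contact_force: [0.6, -0.6, -2.4]
width: 0.0091
```

move_arm([
  [[0,0,0,0,0],[0,0,0,0,0],[0,0,0,0,0]],
])

```text
clock: 13.68
position: [0.4664, -0.2905, 0.1633]
ee_rot: [-0.002, 1.0, -0.0, -0.002]
contact_force: [0.4, -0.2, -2.0]
width: 0.0089
```

Run:
```python
from h import *
go([.551,.0545,.18],-3.9); print(tool()[0]["moment"])
s=snap("side","s8"); P=tool()[0]["position"]
dz=P[2]+.0139
K=.004+dz
pr=[proj("side",P*[1,1,0]+[sx*.05,sy*.04,K+.004]) for sx,sy in((-1,1),(-1,-1),(1,-1),(1,1))]
print("predicted panel corners",np.round(pr,1).tolist())
g=s.max(2); 
x0,y0,x1,y1=[int(v) for v in (*np.min(pr,0)-12,*np.max(pr,0)+12)]
m=((g<75)).astype(np.uint8)[y0:y1,x0:x1]
cs,_=cv2.findContours(m,cv2.RETR_EXTERNAL,cv2.CHAIN_APPROX_NONE)
for c in cs:
    if cv2.contourArea(c)>80:
        q=c[:,0]+[x0,y0]; print(cv2.contourArea(c),"L",q[q[:,0].argmin()],"R",q[q[:,0].argmax()],"T",q[q[:,1].argmin()],"B",q[q[:,1].argmax()])
```

```text
pos [ 0.4664 -0.2905  0.1633] yaw -0.0 w 0.0089 F [ 0.4 -0.2 -2. ] t 13.675
shift units [ 0.845 -3.45  -0.159] turn units(total) 0.0216 turn deg 3.9
[-0.03848143  0.04555923  0.0512406 ]
predicted panel corners [[355.0, 289.3], [383.4, 316.6], [420.2, 289.9], [391.4, 265.1]]
2574.5 L [343 285] R [418 291] T [376 253] B [381 317]
```

Panel is held (weight about 2 N) and its seen corners match the prediction to about 2 px. Carrying it high over the stand to the box.

move_arm([
  [[0,0.06,-0.24,-0.1,0],[0,0.12,-0.48,0,0],[0,0.12,-0.48,0,0],[0,0.12,-0.48,0,0],[0,0.12,-0.48,0,0]],
])

```text
clock: 14.35
position: [0.5214, -0.0739, 0.1745]
ee_rot: [-0.0, 1.0, -0.0, -0.001]
contact_force: [0.9, 0.1, -1.5]
width: 0.0094
```

move_arm([
  [[0,0.12,-0.48,0,0],[0,0.12,-0.48,0,0],[0,0.065,-0.33,0,0],[0,0,0,0,0.0216],[0,0,0,0,0]],
])

```text
clock: 14.98
position: [0.5516, 0.054, 0.1744]
ee_rot: [0.0, 0.999, -0.033, -0.001]
contact_force: [0.3, 0.3, -2.3]
width: 0.009
```

```bash
cat > chk.py <<'E'
from h import *
def quadfit(im,f,roi):
    x0,y0,x1,y1=roi; g=cv2.resize(im[y0:y1,x0:x1],None,fx=4,fy=4,interpolation=cv2.INTER_CUBIC).max(2)
    cs,_=cv2.findContours((g<f).astype(np.uint8),cv2.RETR_EXTERNAL,cv2.CHAIN_APPROX_NONE)
    c=max(cs,key=cv2.contourArea); q=(c[:,0]+.5)/4-.5+[x0,y0]
    return {k:q[i].round(1).tolist() for k,i in dict(L=q[:,0].argmin(),R=q[:,0].argmax(),T=q[:,1].argmin(),B=q[:,1].argmax()).items()}
def check(name,zg,yaw):
    S,_=tool(); P=S["position"]; im=snap("side",name)
    z=P[2]-zg+.004; a=np.radians(yaw); c,s=np.cos(a),np.sin(a)
    pr=np.array([proj("side",[P[0]+c*x-s*y,P[1]+s*x+c*y,z+.004]) for x,y in((-.05,.04),(-.05,-.04),(.05,-.04),(.05,.04))])
    print("panel z",z.round(4),"pred L,B,R,T",pr.round(1).tolist())
    r=[int(v) for v in(*pr.min(0)-8,*pr.max(0)+8)]
    for th in(60,75,90): print(th,quadfit(im,th,r))
E
python3 - <<'E'
from chk import *
go([.551,.0545,-.0139+.062],-3.9)
check("s9",-.0139,-3.9)
im=cv2.imread("pics/s6.png")
for th in(80,95,110): print("box",th,quadfit(im,th,(285,200,345,256)))
print([proj("side",[.551+x,.0545+y,.055]).round(1).tolist() for x,y in((-.0526,.0365),(-.0472,-.0433),(.0526,-.0365),(.0472,.0433))])
E
```

```text
pos [0.5516 0.054  0.1744] yaw -3.8 w 0.009 F [ 0.3  0.3 -2.3] t 14.975
shift units [-0.004 -0.005  1.263] turn units(total) 0.0006 turn deg 0.1
panel z 0.1923 pred L,B,R,T [[288.6, 178.6], [306.3, 196.5], [340.5, 181.3], [322.0, 164.7]]
60 {'L': [279.6, 155.6], 'R': [339.1, 182.9], 'T': [279.6, 155.6], 'B': [304.9, 197.4]}
75 {'L': [279.6, 155.6], 'R': [339.4, 182.9], 'T': [279.6, 155.6], 'B': [304.6, 197.9]}
90 {'L': [279.6, 155.6], 'R': [339.4, 183.1], 'T': [279.6, 155.6], 'B': [282.1, 203.4]}
box 80 {'L': [290.4, 223.1], 'R': [337.1, 226.1], 'T': [290.6, 221.6], 'B': [307.9, 251.4]}
box 95 {'L': [290.4, 221.4], 'R': [337.1, 226.6], 'T': [320.1, 207.1], 'B': [307.6, 251.6]}
box 110 {'L': [290.1, 221.1], 'R': [337.4, 226.1], 'T': [319.4, 207.1], 'B': [307.6, 251.9]}
[[290.2, 221.8], [310.1, 238.2], [338.2, 220.0], [318.2, 204.9]]
```

Run:
```python
from h import *
a=np.radians(-3.9);c,s=np.cos(a),np.sin(a)
for z in(.055,0): print(z,[proj("side",[.551+c*x-s*y,.0545+s*x+c*y,z]).round(1).tolist() for x,y in((-.05,.04),(-.05,-.04),(.05,-.04),(.05,.04))])
# silhouette corners of box in side view: line fits to the upper-left (L-T) and upper-right (T-R) rim edges
im=cv2.imread("pics/s6.png"); g=cv2.GaussianBlur(cv2.cvtColor(im,cv2.COLOR_BGR2GRAY),(1,1),0).astype(float)
def edge(u,v0,v1):
    col=g[v0:v1,u]; d=np.diff(col); i=d.argmin(); 
    bg=col[:max(i-1,1)].mean(); return v0+np.interp(-(bg-(bg-col[i+1])*.5),-col[max(i-1,0):i+2],np.arange(max(i-1,0),i+2))
A=[(u,edge(u,198,224)) for u in range(294,319,2)]; B=[(u,edge(u,198,228)) for u in range(324,336,2)]
fa=np.polyfit(*zip(*A),1); fb=np.polyfit(*zip(*B),1)
print(np.round(A,1).tolist()); print(np.round(B,1).tolist())
x=(fb[1]-fa[1])/(fa[0]-fb[0]); print("T",x,np.polyval(fa,x))
wa=[onz("side",u,np.polyval(fa,u),.055)[:2] for u in(294,318)]; wb=[onz("side",u,np.polyval(fb,u),.055)[:2] for u in(324,336)]
ang=lambda w:np.degrees(np.arctan2(*(w[1]-w[0])[::-1]))
print("+y edge",wa,ang(wa),"+x edge",wb,ang(wb),"far corner",onz("side",x,np.polyval(fa,x),.055))
```

```text
0.055 [[290.4, 219.5], [306.8, 237.6], [338.3, 222.3], [321.3, 205.4]]
0 [[291.2, 233.8], [307.1, 251.9], [337.6, 236.6], [321.1, 219.6]]
[[294.0, 218.3], [296.0, 217.3], [298.0, 216.5], [300.0, 215.5], [302.0, 214.4], [304.0, 213.4], [306.0, 212.9], [308.0, 212.1], [310.0, 211.1], [312.0, 210.2], [314.0, 209.2], [316.0, 208.0], [318.0, 207.0]]
[[324.0, 209.8], [326.0, 211.6], [328.0, 213.9], [330.0, 215.9], [332.0, 217.8], [334.0, 219.9]]
T 320.44371054297636 206.12537626406464
+y edge [array([0.51426376, 0.09588131]), array([0.59171585, 0.09054672])] -3.9400821548497182 +x edge [array([0.59851046, 0.07261481]), array([0.59421544, 0.01604263])] -94.34163432928011 far corner [0.59982945 0.08998789 0.055     ]
```

move_arm([
  [[0,-0.025,0.01,0,0.001],[0,0,0,0.35,0],[0,0,0,0.35,0],[0,0,0,0.3,0],[0,0,0,0,0]],
])

```text
clock: 15.65
position: [0.5472, 0.0521, 0.0736]
ee_rot: [0.0, 0.999, -0.036, -0.003]
contact_force: [0.2, -0.7, -1.3]
width: 0.0088
```

move_arm([
  [[0,0,0,0,0],[0,0,0,0,0]],
])

```text
clock: 15.9
position: [0.5511, 0.0525, 0.0774]
ee_rot: [-0.0, 0.999, -0.036, 0.002]
contact_force: [-0.5, 0.4, -1.5]
width: 0.009
```

Run:
```python
from chk import *
go([.549,.0532,-.0139+.063],-4)
check("s10",-.0139,-4)
```

```text
pos [0.5511 0.0525 0.0774] yaw -4.1 w 0.009 F [-0.5  0.4 -1.5] t 15.9
shift units [-0.022 -0.006  0.282] turn units(total) -0.0005 turn deg -0.1
panel z 0.0953 pred L,B,R,T [[290.3, 207.8], [307.0, 225.9], [339.4, 210.6], [321.9, 193.7]]
60 {'L': [289.9, 184.6], 'R': [337.9, 211.9], 'T': [289.9, 184.6], 'B': [291.1, 232.4]}
75 {'L': [289.4, 184.6], 'R': [337.9, 212.1], 'T': [289.4, 184.6], 'B': [290.9, 232.4]}
90 {'L': [281.6, 184.6], 'R': [338.1, 212.1], 'T': [281.6, 184.6], 'B': [290.9, 232.4]}
```

move_arm([
  [[0,0,0,0.06,0],[0,0,0,0.06,0],[0,0,0,0.06,0],[0,0,0,0,0],[0,0,0,0,0]],
])

```text
clock: 16.58
position: [0.5498, 0.0527, 0.0576]
ee_rot: [-0.0, 0.999, -0.036, -0.0]
contact_force: [-0.5, 0.4, -1.9]
width: 0.0092
```

move_arm([
  [[0,0,0,0,0],[0,0,0,0,0],[0,0,0,0,0],[0,0,0,0,0],[0,0,0,0,0]],
])

```text
clock: 17.2
position: [0.5497, 0.0527, 0.0577]
ee_rot: [-0.0, 0.999, -0.036, 0.0]
contact_force: [-0.5, -0.5, -2.1]
width: 0.009
```

Run:
```python
from chk import *
go([.549,.0532,-.0139+.063],-4)
check("s11",-.0139,-4)
# vertical profiles in side view across the panel's near edges and the box below
g=cv2.cvtColor(cv2.imread("pics/s11.png"),cv2.COLOR_BGR2GRAY)
for u in(296,301,312,318,326,332): print(u,g[205:256,u].tolist())
```

```text
pos [0.5497 0.0527 0.0577] yaw -4.1 w 0.009 F [-0.5 -0.5 -2.1] t 17.2
shift units [-0.008 -0.004  0.086] turn units(total) -0.0004 turn deg -0.1
panel z 0.0756 pred L,B,R,T [[290.1, 213.4], [306.6, 231.6], [338.7, 216.2], [321.4, 199.3]]
60 {'L': [289.6, 190.6], 'R': [337.1, 217.9], 'T': [289.6, 190.6], 'B': [294.9, 238.4]}
75 {'L': [289.4, 190.6], 'R': [337.4, 217.6], 'T': [289.4, 190.6], 'B': [294.6, 238.4]}
90 {'L': [281.6, 192.1], 'R': [337.6, 231.6], 'T': [289.1, 190.6], 'B': [294.4, 238.4]}
296 [158, 159, 160, 160, 159, 158, 124, 85, 71, 72, 80, 98, 82, 49, 40, 51, 58, 44, 44, 50, 57, 56, 48, 47, 46, 46, 46, 46, 46, 46, 48, 46, 46, 46, 46, 61, 100, 108, 112, 173, 183, 185, 184, 184, 185, 185, 185, 186, 185, 185, 186]
301 [160, 158, 160, 158, 126, 84, 47, 39, 38, 39, 37, 39, 39, 69, 81, 58, 51, 51, 49, 48, 49, 49, 38, 39, 50, 56, 59, 54, 47, 46, 45, 47, 45, 46, 47, 46, 45, 47, 47, 48, 54, 98, 107, 108, 108, 172, 186, 184, 185, 186, 185]
312 [41, 45, 45, 45, 45, 45, 44, 53, 65, 57, 42, 39, 38, 48, 49, 49, 48, 49, 48, 51, 49, 50, 81, 89, 68, 35, 11, 42, 47, 71, 58, 52, 52, 53, 51, 51, 53, 51, 52, 52, 52, 52, 52, 52, 75, 105, 108, 172, 184, 184, 184]
318 [23, 73, 114, 123, 124, 112, 82, 74, 73, 74, 74, 74, 75, 74, 74, 75, 73, 67, 54, 51, 52, 50, 38, 18, 18, 43, 71, 66, 54, 51, 52, 53, 52, 50, 53, 52, 53, 52, 52, 52, 54, 77, 104, 108, 110, 108, 170, 184, 184, 185, 185]
326 [135, 68, 40, 49, 82, 86, 66, 53, 51, 50, 50, 50, 51, 50, 48, 50, 51, 50, 36, 43, 45, 52, 72, 66, 55, 52, 52, 52, 52, 52, 52, 52, 51, 51, 50, 52, 52, 77, 104, 108, 108, 108, 109, 109, 108, 108, 108, 110, 109, 108, 111]
332 [184, 184, 185, 185, 184, 184, 138, 74, 50, 50, 50, 48, 48, 51, 51, 40, 39, 46, 49, 52, 61, 55, 54, 53, 52, 52, 51, 52, 52, 51, 54, 52, 52, 52, 77, 104, 109, 108, 108, 108, 108, 109, 108, 109, 109, 110, 108, 108, 109, 110, 110]
```

move_arm([
  [[0,0,0,0.05,0],[0,-0.008,0,0.05,0],[0,0,0,0,0],[0,0,0,0,0],[0,0,0,0,0]],
])

```text
clock: 17.88
position: [0.5491, 0.0527, 0.0478]
ee_rot: [-0.0, 0.999, -0.036, 0.0]
contact_force: [-0.4, -0.4, -2.2]
width: 0.009
```

move_arm([
  [[0,0,0,0,0],[0,0,0,0,0],[0,0,0,0,0],[0,0,0,0,0],[0,0,0,0,0]],
])

```text
clock: 18.5
position: [0.5489, 0.0527, 0.0477]
ee_rot: [-0.0, 0.999, -0.036, 0.0]
contact_force: [-0.3, -0.4, -2.3]
width: 0.0087
```

Run:
```python
from chk import *
go([.549,.0532,-.0139+.063],-4)
check("s12",-.0139,-4)
g=cv2.cvtColor(cv2.imread("pics/s12.png"),cv2.COLOR_BGR2GRAY)
for u in(301,312,318,326,332): print(u,g[215:240,u].tolist())
S=tool()[0]; P=S["position"]; a=np.radians(-4.1); c,s=np.cos(a),np.sin(a)
def line(C,z,u,edge):
    pts=[(x,-.04) for x in np.linspace(-.05,.05,201)] if edge=="y" else [(-.05,y) for y in np.linspace(-.04,.04,201)]
    q=np.array([proj("side",[C[0]+c*x-s*y,C[1]+s*x+c*y,z]) for x,y in pts]); q=q[q[:,0].argsort()]; return np.interp(u,q[:,0],q[:,1]).round(1)
for u,e in((296,"x"),(301,"x"),(312,"y"),(318,"y"),(326,"y"),(332,"y")): print(u,"pred panel bottom",line(P,P[2]+.0179,u,e),"rim @P",line(P,.055,u,e))
print(S["qd"].round(4))
```

```text
pos [0.5489 0.0527 0.0477] yaw -4.1 w 0.0087 F [-0.3 -0.4 -2.3] t 18.5
shift units [ 0.    -0.005 -0.014] turn units(total) -0.0004 turn deg -0.1
panel z 0.0656 pred L,B,R,T [[290.0, 216.3], [306.4, 234.4], [338.3, 219.1], [321.2, 202.1]]
60 {'L': [289.6, 193.6], 'R': [336.9, 226.1], 'T': [289.6, 193.6], 'B': [297.1, 241.4]}
75 {'L': [289.4, 193.6], 'R': [337.1, 231.9], 'T': [289.4, 193.6], 'B': [296.9, 241.4]}
90 {'L': [280.6, 193.6], 'R': [337.6, 231.9], 'T': [280.6, 193.6], 'B': [296.6, 241.4]}
301 [37, 38, 38, 39, 40, 37, 69, 74, 57, 49, 50, 49, 50, 49, 49, 42, 43, 51, 48, 47, 46, 47, 47, 46, 46]
312 [57, 67, 57, 42, 38, 38, 49, 49, 47, 47, 50, 51, 52, 49, 79, 85, 88, 67, 47, 56, 55, 51, 52, 51, 52]
318 [76, 75, 74, 74, 74, 74, 74, 74, 75, 75, 70, 59, 52, 51, 45, 42, 57, 56, 52, 53, 53, 52, 52, 51, 53]
326 [48, 50, 49, 50, 49, 50, 50, 49, 49, 51, 45, 41, 56, 54, 53, 51, 52, 51, 53, 51, 52, 51, 52, 51, 53]
332 [75, 51, 50, 50, 49, 50, 52, 51, 39, 51, 61, 55, 53, 51, 52, 52, 51, 52, 52, 52, 53, 51, 52, 52, 77]
296 pred panel bottom 223.9 rim @P 226.7
301 pred panel bottom 229.5 rim @P 232.3
312 pred panel bottom 232.8 rim @P 235.7
318 pred panel bottom 229.9 rim @P 232.8
326 pred panel bottom 226.1 rim @P 228.9
332 pred panel bottom 223.2 rim @P 226.0
[-0.002   0.0007  0.     -0.0005 -0.001  -0.0002]
```

```bash
python3 -c "
from rig import manip
print(manip.sign_off()); s=manip.get_state(); print(s['clock'],s['position'],s['width'],s['contact_force'])"
```

```text
the job is handed in; nothing more can be done
None
the job is handed in; nothing more can be done
```

The lamp is swung clear of the box, and the panel is held level just above its rim. I handed the job in at about 18.5 s of the 69 s; no verdict came back.

**What I did**
- **Lamp:** I pushed its peg about 50° to the robot's left. The lens was then about 0.21 m from the box centre.
- **Panel:** I gripped it by the handle at 50 N, carried it over the stand and stopped above the box.

**Last checks**
- **Height:** underside at about 0.066 m by the arm's reading, 11 mm above the rim. The picture could mean up to 2–3 mm more.
- **Centring:** within about 2–3 mm of the box.
- **Turn:** about -4.1° for the panel, against -3.9° to -4.3° for the box.
- **Grip and contact:** the load stayed at about 2 N, roughly the panel's weight. A gap to the rim was visible and the arm was still.

**What failed or disagreed**
- **Missed swing:** the first try passed over the peg. The finger ends are about 37 mm higher than the reported tool position, so I set later heights from the pictures and from the lift out of the tray.
- **Box position:** the top and side cameras disagreed by about 5 mm in x, so I aimed between them.
- **Final check:** it was numeric only, because I had used all 12 picture views. I did not re-measure the other things on the bench after the lamp swing.

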